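Undo the clamp nut of unknown thread and tip the tray into the bin

TASK

Empty the tipping tray of worn gearbox parts into the steel bin under its spout: first find out which way the clamp nut on the stand gives by trying its handle without forcing it (its thread may be left- or right-handed), and swing its finger clear of the tray. Then push the tip lever over until all three parts have dropped into the bin, let the tray come down flat again, and turn the clamp handle back until its finger holds the tray as before. Leave the oil bottle and the wrench where they are.

Things in the scene. Friction and masses are not known exactly. Their poses are not given: they have to be found in the camera images.
- stand: Grey steel tipping stand, fixed to the bench. Origin: centre of the tray's width on the bench top (z = 0). Its +y axis runs level from the bin towards the clamp, its +x across the tray, z up. The base plate, 12 mm thick, spans y -73 to +185 mm and x +-95 mm (+-52 mm beyond y = 90).
- tray_hinge (a point): Middle of the tray's hinge pin, at (0, -70, 115) mm of the stand; the pin lies along the stand's x. The sheet-steel tray (130 x 190 mm, walls 38 mm above the pin) spans y -40 mm (open spout, over the bin) to +150 mm from the pin, then a 40 mm wide tab at floor height, 25 mm long, under the clamp's finger.
- tray (a joint): Tray angle, rad: 0 = flat on its rests; grows to 1.2 (stop) as the clamp end rises and the spout dips to the bin. The parts slide out by about 0.9 to 1.1 (5 to 8 N at the lever's knob). It sinks back to 0 by itself, damped, when the lever is let go. It cannot rise while the clamp is closed.
- lever_knob (a point): Centre of the black ball knob (24 mm) on the tip lever: a 12 mm round rod, knob 130 mm from the hinge pin's axis, beside the tray at x = -98 mm of the stand (33 mm from its wall). It turns with the tray about the pin: at tray 0 it leans 0.45 rad from upright towards the clamp, knob at (-98, -13, 232) mm of the stand; push it towards the bin (stand -y) to tip.
- clamp_axis (a point): Point on the vertical axis of the clamp nut, at (0, 131, 106) mm of the stand, on the top of its round pedestal (82 mm across). The nut's stud ends at z = 164 mm.
- clamp (a joint): Angle of the clamp nut, rad, + anticlockwise from above. Near 0 (0.06 at most at the start) its finger lies over the tray's tab. It loosens in ONE direction, unseen and changing: that way it turns at about 3 N at the post, up to 1.6; the other way it binds hard after 0.17 of play or less. Finger clear of the tab from about 1.0. Stays where left. Over 80 N counts as forcing.
- clamp_grip (a point): Middle of the clamp's handle post: upright, black, 20 mm across, 50 mm tall (z 140 to 190 mm), this point at z = 168 mm, 80 mm from the clamp's axis, on the far side from the tray (stand +y) at clamp 0; it goes round with the nut. Room for fingers all round it above z = 142 mm.
- bin: Loose open-topped steel bin, 160 (x) x 170 (y) x 69 mm, wall 4 mm, origin under its centre, standing on the bench against the stand's end, under the spout. Just beyond it an upright post of the shelf stands on the bench, always at about world x 0.53, y -0.38 m, up to 1 m and more: reach round it.
- ring_gear_mid (a point): Centre of the steel gear with a collar, 70 mm across, 36 mm tall; starts in the tray's clamp half.
- bearing_0_mid (a point): Centre of the larger ball bearing, 52 mm across, 15 mm thick; starts in the tray's spout half.
- bearing_1_mid (a point): Centre of the smaller ball bearing, 47 mm across, 15 mm thick; starts in the tray's spout half.
- oil_bottle: Cream oil bottle with red spout, 52 mm across, 176 mm tall, bystander; origin under its centre.
- wrench_0: Combination wrench, 216 mm long, lying flat on the bench, 8 mm thick, bystander; origin under its middle.
There are look-alikes about, which are no part of the job. What is shaped like the part that bears bearing_1_mid but turquoise is not meant.

How it is judged:
By the outcome, as a careful person would: the job done as asked, in the order asked, and still so for the second after the job is handed in, with the robot touching nothing.
It also fails if it takes over 72 s, if anything falls off the work surface, if the arm or the gripper's body presses on something with over 40 N, if the wrist force passes 120 N, or if a joint passes its speed limit or range.

ROBOT

A 6-joint arm with a two-finger parallel gripper is mounted at the origin on a cart in front of the work surface, level with it; the furniture and walls round the work are solid. World frame = base frame: x ahead of the robot, y to its left, z up, the work surface at z = 0. Lengths are in m, angles in rad, forces in N, time in s.
With the tool pointing down it reaches from about 0.25 to 0.725 m from the base axis. Payload 4 kg.
Tool frame: the origin (TCP) lies midway between the tips of the shut fingers; the grasp point (between the pads) lies 19 mm behind it; z points along the fingers, y is the line along which they close (so a half turn about z gives the same grasp; the last joint's range is limited). The gripper opens to 85 mm and grips with 20 to 120 N. Pads are 22 mm wide; open, the fingers measure 114 mm over their backs; the gripper's body (76 mm by 85 mm) begins 54 mm behind the grasp point. The pads swing forward as they close: fully open they stand 13 mm farther back than shut.
Start: joints at [-1.267, 0.241, 0.005, 1.335, 0, 1.571], TCP at [0.15, -0.477, 0.231] pointing down, gripper open.
Joint ranges: [-2.72, 2.72], [-1.05, 1.87], [-1.09, 1.28], [-1.99, 2.15], [-1.42, 1.44], [-3.14, 3.14]. Speed limits (rad/s): [2.79, 2.79, 3.14, 3.14, 3.14, 3.14].

INTERFACE

Orientations are given as a unit quaternion [x, y, z, w].
In Python, from workcell import bot gives the robot as it stands. The module is installed in compiled form; this text tells all that it offers.
- The arm moves only by the tool drive_tool, never from a script. Its arguments are lists of equal length, an entry for each row: "slide": the shift along the tool's x, y, z scaled (see below), a list of three; "rotation": the turn, a rotation vector about the tool's x, y, z scaled (see below), a list of three. A call has exactly 8 rows; each row is the pose to reach, as a shift and turn from the pose commanded when the call began, along the tool's axes at that moment; what a row does not reach only later rows make up. The controller multiplies each number of a shift by 250 mm and each number of a turn by 0.5 rad. A row lasts 1/8 s, in which the tool goes at most 62.5 mm and 10.7 degrees, less where a joint would pass 70% of its speed; a pose out of reach is approached as far as the arm can. A call with a number of a shift or a turn outside -1 to 1 is refused whole. A call with a gripper value outside its range is refused whole. "gripper" is the opening, from 0 (shut) to 1 (fully open), set as the call begins (left out, the last holds). The fingers move at their own pace and stop on an object; the grip force is fixed at half the most. Time passes only in rows, so rows that repeat a pose let the fingers close, or fill a call up. It gives the time, the measured TCP pose, the force, the opening and the grip force at its end, in the units of the state.
- bot.get_obs(): the state, without advancing time (a new reading comes with each control period).
- bot.camera(name): name is "scene" or "top" or "wrist"; returns a dict with "image" (420x560x3 uint8, red, green, blue), "z_map" (420x560 float32, m along the optical axis (not along the pixel's ray), 0 where there is no reading), "camera_matrix" (3x3 intrinsics, pixels), "xyz" and "orientation" of the camera in the world. Camera axes: x right, y up, looking along -z (the intrinsics and any distortion apply to the point x, -y, -z); pixel columns grow to the right and rows downward; lengths in m; the calibration is good to about 2 mm. A picture is of the moment at which its call begins.
- bot.job_done(): hands the job in; it is judged then, once.
The state is a dict: "clock": time; "joint_pos": joint angles; "joint_vel": joint speeds; "tau": joint torques, N m; "eef_pos": TCP position; "tool_rot": TCP orientation; "ft_force": force on the tool from outside, world axes, zero at the start; "ft_torque": the same for the moment, N m; "grip_width": finger opening in m; "grasp_force": force on a finger pad.
Only numpy, scipy, OpenCV 4.12 (cv2) and the standard library are available. Lean on these libraries where they do the work, as an engineer would, in place of code of your own. Each camera call takes 0.05 s, during which the arm holds its last target. There are 200 camera calls.

## Working session

There is one attempt and no reset: what is moved stays moved. The work goes in short steps, Python scripts to look and compute and a tool call to move; the robot and the scene stay as the last step left them, time stands still between calls to the robot, and variables do not carry over. Pictures are saved under pics/ and viewed, at most 10 in all, crops included, and the job is handed in when it is done.

Besides the shell and the picture viewer there is one more tool, called after ">>>" by a JSON object that holds its "api" and its "payload". drive_tool: Moves the arm, as the interface text tells. Shifts and turns lie within -1 to 1; 1 stands for 250 mm of shift or 0.5 rad of turn. Its arguments: {"type":"object","properties":{"slide":{"type":"array","items":{"type":"array","items":{"type":"number"}}},"rotation":{"type":"array","items":{"type":"array","items":{"type":"number"}}},"gripper":{"type":"number"}},"required":["slide","rotation"]}

```bash
mkdir -p pics
cat > h.py <<'E'
import numpy as np, cv2
from scipy.spatial.transform import Rotation as R
from workcell import bot
def cloud(c):
    K=c["camera_matrix"]; z=c["z_map"]; v,u=np.indices(z.shape)
    p=np.stack([(u-K[0,2])/K[0,0]*z,-(v-K[1,2])/K[1,1]*z,-z],-1)
    return R.from_quat(c["orientation"]).apply(p.reshape(-1,3)).reshape(p.shape)+c["xyz"]
def save(n,im): cv2.imwrite(f"pics/{n}.png",im[:,:,::-1])
E
python3 - <<'E'
from h import *
for n in("scene","top"):
    c=bot.camera(n); save(n,c["image"]); np.savez(n,img=c["image"],P=cloud(c),z=c["z_map"]); print(n,c["xyz"],c["orientation"])
o=bot.get_obs();print(o)
E
```

```text
scene [0.17316667 0.55788259 0.67207175] [-0.11411947  0.42545749  0.86649039 -0.23485545]
top [ 0.48740814 -0.02955632  1.00865948] [ 0.01562827 -0.01004228 -0.70003724  0.71386467]
{'clock': 0.1, 'joint_pos': array([-1.26699456e+00,  2.41343278e-01,  3.89066705e-03,  1.33520663e+00,
       -2.83528466e-05,  1.57081647e+00]), 'joint_vel': array([ 0.00041462, -0.00097054,  0.00255722, -0.00074686,  0.00194666,
       -0.00025822]), 'tau': array([-5.10485079e-04, -3.73138726e+01,  2.53010345e+01,  1.08510713e-02,
        1.00986406e-05,  2.87795835e-06]), 'eef_pos': array([ 0.14940138, -0.47657798,  0.23051127]), 'tool_rot': array([ 9.88486320e-01,  1.51307392e-01, -1.54968409e-04, -9.18586927e-04]), 'ft_force': array([ 0.04809313,  0.797531  , -0.06411544]), 'ft_torque': array([-0.02505521, -0.01935698, -0.00115557]), 'grasp_force': 0.0, 'grip_width': 0.08568673643570299}
```

View pics/scene.png

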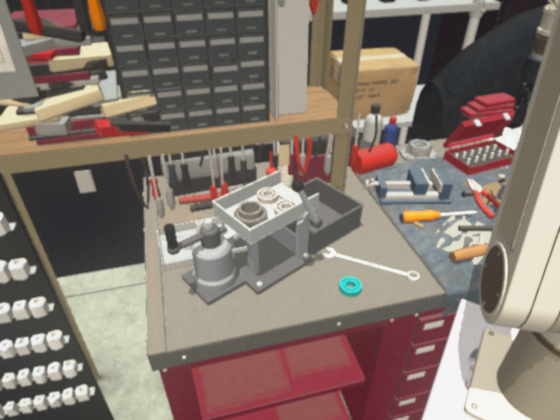

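View pics/top.png

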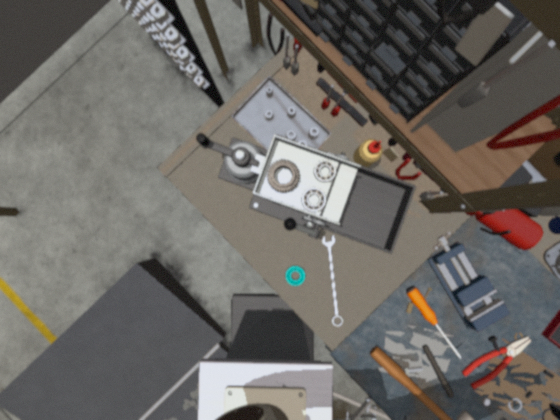

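The pictures show the tray with the gear and two bearings, with the bin to its right (top 385,210). The clamp nut is at top (243,157), its black post at (204,140) and the lever knob at (290,224). The turquoise ring on the bench (top 295,276; scene 350,286) is the look-alike, so I leave it alone. Next I measure the stand pose.

Run:
```python
from h import *
d=np.load("top.npz");P=d["P"];img=d["img"].astype(int)
for n,(u,v) in dict(knob=(290,224),post=(204,140),nut=(243,157),gear=(284,176),b1=(325,172),b2=(314,200),cornerTL=(275,137)).items():
    print(n,P[v-2:v+3:2,u-2:u+3:2].reshape(-1,3).round(3)[[0,4,8]].tolist(), img[v,u])
# black post/knob blobs by height and darkness
dark=img.max(2)<60
for n,(u,v),zl in (("knob",(290,224),.2),("post",(204,140),.14)):
    s=np.s_[v-14:v+15,u-14:u+15]; m=dark[s]&(P[s][...,2]>zl)&(P[s][...,2]<.26); q=P[s][m]; print(n,m.sum(),q.mean(0).round(4),q.min(0).round(3),q.max(0).round(3))
# tray rim: z .15-.156
s=np.s_[120:260,230:370]; q=P[s].reshape(-1,3); m=(q[:,2]>.14)&(q[:,2]<.162)
r=cv2.minAreaRect(q[m][:,:2].astype(np.float32)); print(m.sum(),r)
big=cv2.resize(d["img"][110:270,180:420],None,fx=3.3,fy=3.3,interpolation=cv2.INTER_CUBIC); save("crop1",big)
```

```text
knob [[0.488, -0.041, 0.245], [0.484, -0.045, 0.244], [0.481, -0.049, 0.243]] [38 37 40]
post [[0.65, 0.131, 0.191], [0.647, 0.127, 0.187], [0.646, 0.127, 0.17]] [21 22 23]
nut [[0.622, 0.055, 0.168], [0.619, 0.052, 0.156], [0.617, 0.049, 0.147]] [128 130 132]
gear [[0.59, -0.028, 0.119], [0.586, -0.033, 0.118], [0.582, -0.037, 0.118]] [225 229 233]
b1 [[0.6, -0.115, 0.122], [0.596, -0.12, 0.12], [0.592, -0.124, 0.122]] [224 228 224]
b2 [[0.54, -0.093, 0.121], [0.536, -0.098, 0.119], [0.532, -0.102, 0.121]] [224 227 228]
cornerTL [[0.698, -0.005, 0.004], [0.665, -0.012, 0.139], [0.663, -0.016, 0.13]] [141 145 145]
knob 103 [ 0.4852 -0.0447  0.2411] [ 0.475 -0.054  0.236] [ 0.495 -0.036  0.246]
post 110 [0.6486 0.1307 0.1751] [0.643 0.123 0.14 ] [0.658 0.141 0.195]
1320 ((0.5720915794372559, -0.03613154590129852), (0.2647610306739807, 0.16919131577014923), 71.05162048339844)
```

View pics/crop1.png

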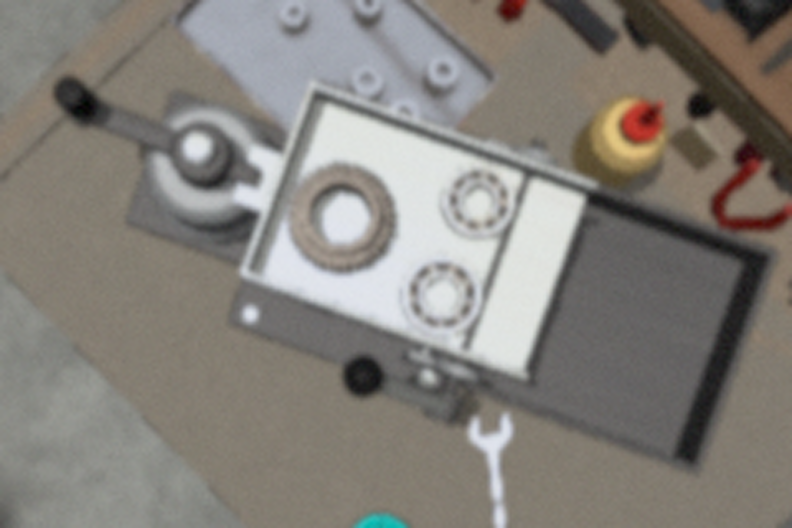

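Run:
```python
from h import *
c=bot.camera("top");K=c["camera_matrix"];Rc=R.from_quat(c["orientation"])
def ray(u,v,z):
    d=Rc.apply([(u-K[0,2])/K[0,0],-(v-K[1,2])/K[1,1],-1]); return c["xyz"]+d*(z-c["xyz"][2])/d[2]
px=lambda a,b:(180+a/3.3,110+b/3.3)
W=[ray(*px(362,376),.232),ray(*px(200,144),.166),ray(*px(314,85),.153),ray(*px(243,273),.153),ray(*px(529,377),.153),ray(*px(590,190),.153)]
S=np.array([[-98,-13],[0,131],[66,80],[-66,80],[-66,-110],[66,-110]])/1000
W2=np.array(W)[:,:2]
a=S-S.mean(0);b=W2-W2.mean(0);H=a.T@b;th=np.arctan2(H[0,1]-H[1,0],H[0,0]+H[1,1])
Rm=np.array([[np.cos(th),-np.sin(th)],[np.sin(th),np.cos(th)]]);t=W2.mean(0)-Rm@S.mean(0)
print(th,t,((S@Rm.T+t)-W2).round(4).tolist())
p=ray(*px(68,92),.19)[:2];ps=Rm.T@(p-t);print("post",p,"stand",ps,"angle",np.arctan2(-ps[0],ps[1]-.131), np.hypot(ps[0],ps[1]-.131))
for n,s in dict(axis=(0,.131),knob=(-.098,-.013),hinge=(0,-.07)).items(): print(n,Rm@s+t)
print("stand y dir",Rm@[0,1],"post world angle",np.arctan2(*(p-(Rm@[0,.131]+t))[::-1]))
```

```text
-0.33834674752338684 [ 0.58026688 -0.06566936] [[-0.0009, -0.0009], [-0.0008, 0.0015], [0.0041, 0.0006], [-0.002, 0.0026], [-0.004, 0.0019], [0.0036, -0.0057]]
post [0.65045639 0.13363799] stand [5.43964288e-05 2.11305430e-01] angle -0.0006773691455474178 0.08030544837056681
axis [0.62374945 0.05790355]
knob [ 0.48350795 -0.04540338]
hinge [ 0.55703192 -0.13170069]
stand y dir [0.33192803 0.94330472] post world angle 1.2317722101259618
```

```bash
cat >> h.py <<'E'
TH=-0.338; T0=np.array([0.5803,-0.0657])
def S2W(x,y,z): 
    c,s=np.cos(TH),np.sin(TH); return np.array([c*x-s*y+T0[0],s*x+c*y+T0[1],z])
def W2S(p):
    c,s=np.cos(TH),np.sin(TH); d=np.array(p[:2])-T0; return np.array([c*d[0]+s*d[1],-s*d[0]+c*d[1],p[2]])
def down(yaw): # tool y at world angle yaw, z down
    y=np.array([np.cos(yaw),np.sin(yaw),0]);z=np.array([0,0,-1.]);return R.from_matrix(np.stack([np.cross(y,z),y,z],1))
def rel(targets,start=None):
    """targets: (world pos,yaw) ; prints scaled rows from current (or given) pose"""
    o=bot.get_obs(); p,q=(o["eef_pos"],R.from_quat(o["tool_rot"])) if start is None else (start[0],down(start[1]))
    for w,y in targets:
        print((q.inv().apply(np.array(w)-p)/.25).round(3).tolist(),((q.inv()*down(y)).as_rotvec()/.5).round(3).tolist())
def post(phi,z=.155): return S2W(-.08*np.sin(phi),.131+.08*np.cos(phi),z)
E
python3 - <<'E'
from h import *
for n in("top","scene"):
    P=np.load(n+".npz")["P"].reshape(-1,3)
    m=(P[:,2]>.2)&(P[:,0]>.3)&(P[:,0]<1)&(abs(P[:,1])<.5)&(P[:,2]<1)
    for y in np.arange(-.45,.4,.1):
        k=m&(abs(P[:,1]-y)<.05)
        if k.any():
            q=P[k]; i=q[:,0]<q[:,0].min()+.05; print(n,round(y,2),k.sum(),"minx",q[:,0].min().round(3),"z",q[i,2].min().round(2),q[i,2].max().round(2))
rel([((.25,-.25,.36),-1.0),((.38,0,.36),-.67),((.42,.2,.36),-.338),(post(0,.26),-.338)])
E
```

```text
top -0.45 1880 minx 0.475 z 0.2 0.22
top -0.35 11990 minx 0.515 z 0.2 0.58
top -0.25 14977 minx 0.583 z 0.2 0.63
top -0.15 8173 minx 0.66 z 0.2 0.69
top -0.05 2256 minx 0.475 z 0.2 0.25
top 0.05 72 minx 0.889 z 0.2 0.23
scene -0.45 512 minx 0.471 z 0.2 0.22
scene -0.35 6812 minx 0.513 z 0.2 0.49
scene -0.25 7088 minx 0.583 z 0.2 0.5
scene -0.15 9756 minx 0.701 z 0.2 0.5
scene -0.05 9808 minx 0.471 z 0.2 0.25
scene 0.05 8299 minx 0.858 z 0.2 0.52
scene 0.15 1930 minx 0.841 z 0.41 0.55
scene 0.25 536 minx 0.845 z 0.41 0.49
[0.655, -0.746, -0.516] [-0.003, -0.0, -0.534]
[1.45, -1.544, -0.515] [-0.003, -0.001, -1.194]
[1.842, -2.26, -0.514] [-0.003, -0.002, -1.858]
[2.641, -1.729, -0.115] [-0.003, -0.002, -1.858]
```

>>> {"api": "drive_tool", "payload": {"slide": [[0.16,-0.19,-0.2],[0.33,-0.38,-0.4],[0.5,-0.57,-0.52],[0.65,-0.75,-0.52],[0.78,-0.86,-0.52],[0.9,-0.96,-0.52],[0.96,-1.0,-0.52],[0.98,-1.0,-0.52]], "rotation": [[0,0,-0.15],[0,0,-0.3],[0,0,-0.5],[0,0,-0.65],[0,0,-0.8],[0,0,-0.95],[0,0,-1],[0,0,-1]], "gripper": 0.6}}

```text
clock: 1.15
eef_pos: [0.309, -0.1643, 0.3612]
tool_rot: [0.92, 0.392, -0.0, 0.0]
ft_force: [-0.9, -0.6, 0.2]
grip_width: 0.0513
grasp_force: 0.0
```

Run:
```python
from h import *
o=bot.get_obs();print(o["eef_pos"],o["joint_pos"].round(2),o["clock"],o["grip_width"])
rel([((.38,.06,.36),-.5),((.45,.18,.34),-.338),(post(0,.26),-.338)])
```

```text
[ 0.30895993 -0.16431217  0.36124223] [-0.49 -0.08 -0.02  1.64 -0.    1.85] 1.15 0.05130789588952058
[0.844, -0.416, 0.005] [-0.0, 0.0, -0.528]
[1.385, -0.546, 0.085] [-0.0, 0.0, -0.852]
[1.804, 0.162, 0.405] [-0.0, 0.0, -0.852]
```

>>> {"api": "drive_tool", "payload": {"slide": [[0.16,-0.1,0],[0.35,-0.2,0],[0.55,-0.31,0],[0.74,-0.4,0],[0.9,-0.47,0],[0.97,-0.5,0],[1.0,-0.53,0],[1.0,-0.53,0]], "rotation": [[0,0,-0.15],[0,0,-0.3],[0,0,-0.45],[0,0,-0.6],[0,0,-0.75],[0,0,-0.85],[0,0,-0.85],[0,0,-0.85]]}}

```text
clock: 2.15
eef_pos: [0.3866, 0.1062, 0.3611]
tool_rot: [0.817, 0.576, -0.0, 0.0]
ft_force: [0.1, -1.0, -0.7]
grip_width: 0.0515
grasp_force: 0.0
```

Run:
```python
from h import *
o=bot.get_obs();print(o["eef_pos"],o["joint_pos"].round(2),o["clock"])
rel([((.48,.18,.34),-.338),(post(0,.26),-.338)])
```

```text
[0.38658956 0.10621925 0.36107448] [ 0.27  0.02  0.08  1.63 -0.    2.18] 2.15
[0.404, 0.253, 0.084] [-0.001, 0.002, -0.01]
[0.457, 0.957, 0.403] [-0.001, 0.002, -0.01]
```

>>> {"api": "drive_tool", "payload": {"slide": [[0.1,0.15,0.05],[0.2,0.35,0.1],[0.3,0.55,0.2],[0.4,0.72,0.3],[0.45,0.86,0.4],[0.455,0.955,0.4],[0.455,0.955,0.4],[0.455,0.955,0.4]], "rotation": [[0,0,-0.01],[0,0,-0.01],[0,0,-0.01],[0,0,-0.01],[0,0,-0.01],[0,0,-0.01],[0,0,-0.01],[0,0,-0.01]]}}

```text
clock: 3.15
eef_pos: [0.6494, 0.1327, 0.2618]
tool_rot: [0.816, 0.578, 0.0, -0.0]
ft_force: [0.3, 1.2, 0.2]
grip_width: 0.0509
grasp_force: 0.0
```

Run:
```python
from h import *
o=bot.get_obs();print(o["eef_pos"],o["joint_pos"].round(2),o["clock"])
rel([(post(0),-.338)])
c=bot.camera("wrist");save("w1",c["image"]);np.savez("w1",P=cloud(c),img=c["image"])
P=cloud(c);m=(P[...,2]>.18)&(P[...,2]<.2)&(np.hypot(P[...,0]-.65,P[...,1]-.133)<.03);print(m.sum(),P[m].mean(0) if m.any() else 0, (P[m].min(0)+P[m].max(0))/2 if m.any() else 0,post(0))
```

```text
[0.64935297 0.13273791 0.26184263] [0.2  0.58 0.6  1.59 0.   2.11] 3.15
[0.004, 0.003, 0.427] [0.0, -0.0, -0.001]
824 [0.64956979 0.13315119 0.18883994] [0.64913679 0.13181807 0.18600468] [0.65026779 0.13336157 0.155     ]
```

View pics/w1.png

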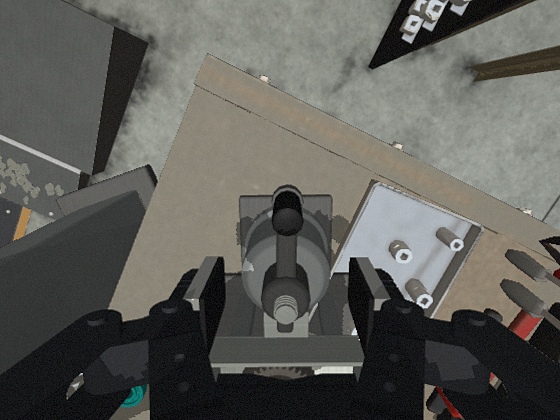

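The post top is at (287,215), centred between the fingers, so I descend.

>>> {"api": "drive_tool", "payload": {"slide": [[0,0,0.1],[0,0,0.25],[0,0,0.38],[0,0,0.42],[0,0,0.42],[0,0,0.42],[0,0,0.42],[0,0,0.42]], "rotation": [[0,0,0],[0,0,0],[0,0,0],[0,0,0],[0,0,0],[0,0,0],[0,0,0],[0,0,0]]}}

```text
clock: 4.2
eef_pos: [0.6502, 0.1339, 0.1573]
tool_rot: [0.816, 0.579, 0.001, 0.0]
ft_force: [-0.8, 0.2, -0.8]
grip_width: 0.0515
grasp_force: 0.0
```

>>> {"api": "drive_tool", "payload": {"slide": [[0,0,0],[0,0,0],[0,0,0],[0,0,0],[0,0,0],[0,0,0],[0,0,0],[0,0,0]], "rotation": [[0,0,0],[0,0,0],[0,0,0],[0,0,0],[0,0,0],[0,0,0],[0,0,0],[0,0,0]], "gripper": 0.29}}

```text
clock: 5.2
eef_pos: [0.6497, 0.1338, 0.1563]
tool_rot: [0.816, 0.579, -0.0, 0.0]
ft_force: [-0.6, 0.2, -0.4]
grip_width: 0.0247
grasp_force: 0.0
```

>>> {"api": "drive_tool", "payload": {"slide": [[0,0.004,0],[0,0.008,0],[0,0.01,0],[0,0.013,0],[0,0.016,0],[0,0.018,0],[0,0.02,0],[0,0.02,0]], "rotation": [[0,0,0],[0,0,0],[0,0,0],[0,0,0],[0,0,0],[0,0,0],[0,0,0],[0,0,0]]}}

```text
clock: 6.2
eef_pos: [0.6543, 0.1323, 0.1562]
tool_rot: [0.816, 0.579, -0.0, -0.0]
ft_force: [-2.6, 1.0, 0.5]
grip_width: 0.025
grasp_force: 1.4
```

>>> {"api": "drive_tool", "payload": {"slide": [[0,0.004,0],[0,0.008,0],[0,0.012,0],[0,0.016,0],[0,0.018,0],[0,0.02,0],[0,0.02,0],[0,0.02,0]], "rotation": [[0,0,0],[0,0,0],[0,0,0],[0,0,0],[0,0,0],[0,0,0],[0,0,0],[0,0,0]]}}

```text
clock: 7.2
eef_pos: [0.6592, 0.1304, 0.1563]
tool_rot: [0.816, 0.578, 0.0, 0.0]
ft_force: [-1.6, 2.9, 0.2]
grip_width: 0.0247
grasp_force: 1.2
```

>>> {"api": "drive_tool", "payload": {"slide": [[0,0.004,0],[0,0.008,0],[0,0.012,0],[0,0.016,0],[0,0.018,0],[0,0.02,0],[0,0.02,0],[0,0.02,0]], "rotation": [[0,0,0],[0,0,0],[0,0,0],[0,0,0],[0,0,0],[0,0,0],[0,0,0],[0,0,0]]}}

```text
clock: 8.2
eef_pos: [0.6639, 0.1287, 0.1563]
tool_rot: [0.816, 0.578, -0.0, 0.0]
ft_force: [-1.0, 2.7, -0.4]
grip_width: 0.0246
grasp_force: 1.1
```

>>> {"api": "drive_tool", "payload": {"slide": [[0,0.004,0],[-0.002,0.008,0],[-0.004,0.012,0],[-0.004,0.016,0],[-0.006,0.02,0],[-0.007,0.022,0],[-0.008,0.024,0],[-0.008,0.024,0]], "rotation": [[0,0,0],[0,0,0],[0,0,0],[0,0,0],[0,0,0],[0,0,0],[0,0,0],[0,0,0]]}}

```text
clock: 9.2
eef_pos: [0.669, 0.1249, 0.1564]
tool_rot: [0.816, 0.578, 0.0, 0.0]
ft_force: [-1.8, 2.8, -0.3]
grip_width: 0.0247
grasp_force: 1.1
```

Run:
```python
from h import *
o=bot.get_obs();s=W2S(o["eef_pos"]);print(s,"phi",np.arctan2(-s[0],s[1]-.131),o["ft_force"],o["joint_pos"].round(2))
```

```text
[0.02047615 0.20920938 0.15636665] phi -0.25606452547336034 [-1.84742944  2.82044192 -0.25225312] [ 0.18  0.64  0.43  1.36 -0.    2.09]
```

Clockwise (negative) it turns 0.23 rad at a steady 3 N or so, which is past the play, so this is the loosening direction. I swing it on round the arc.

>>> {"api": "drive_tool", "payload": {"slide": [[-0.009,0.019,0],[-0.016,0.037,0],[-0.025,0.057,0],[-0.034,0.074,0],[-0.043,0.091,0],[-0.056,0.109,0],[-0.068,0.124,0],[-0.081,0.138,0]], "rotation": [[0,0,0.06],[0,0,0.12],[0,0,0.18],[0,0,0.25],[0,0,0.31],[0,0,0.37],[0,0,0.43],[0,0,0.5]]}}

```text
clock: 10.2
eef_pos: [0.695, 0.0941, 0.1562]
tool_rot: [0.882, 0.471, -0.0, 0.0]
ft_force: [-1.1, 2.8, -0.4]
grip_width: 0.0247
grasp_force: 1.2
```

Run:
```python
from h import *
o=bot.get_obs();s=W2S(o["eef_pos"]);print(s,"phi",np.arctan2(-s[0],s[1]-.131),o["ft_force"],o["joint_pos"].round(2))
rel([(post(f,.1563),-.588+(f+.76)*.5) for f in np.linspace(-.82,-1.27,8)],(post(-.76,.1563),-.588))
```

```text
[0.05517103 0.18879751 0.15623669] phi -0.762152620037303 [-1.06284128  2.83670471 -0.40729239] [ 0.13  0.69  0.52  1.4  -0.    2.29]
[-0.01, 0.016, 0.0] [0.0, 0.0, 0.06]
[-0.022, 0.033, 0.0] [0.0, 0.0, 0.124]
[-0.034, 0.05, 0.0] [0.0, 0.0, 0.189]
[-0.048, 0.065, 0.0] [0.0, 0.0, 0.253]
[-0.063, 0.079, 0.0] [0.0, 0.0, 0.317]
[-0.078, 0.093, 0.0] [0.0, 0.0, 0.381]
[-0.095, 0.105, 0.0] [0.0, 0.0, 0.446]
[-0.112, 0.116, 0.0] [0.0, 0.0, 0.51]
```

>>> {"api": "drive_tool", "payload": {"slide": [[-0.01,0.016,0],[-0.022,0.033,0],[-0.034,0.05,0],[-0.048,0.065,0],[-0.063,0.079,0],[-0.078,0.093,0],[-0.095,0.105,0],[-0.112,0.116,0]], "rotation": [[0,0,0.06],[0,0,0.12],[0,0,0.19],[0,0,0.25],[0,0,0.32],[0,0,0.38],[0,0,0.44],[0,0,0.5]]}}

```text
clock: 11.2
eef_pos: [0.7034, 0.0547, 0.1563]
tool_rot: [0.934, 0.358, 0.0, 0.0]
ft_force: [-0.9, 3.3, 0.3]
grip_width: 0.0247
grasp_force: 1.2
```

Run:
```python
from h import *
o=bot.get_obs();s=W2S(o["eef_pos"]);print(s,"phi",np.arctan2(-s[0],s[1]-.131),o["ft_force"],o["joint_pos"].round(2))
c=bot.camera("scene");save("s2",cv2.resize(c["image"][150:320,130:390],None,fx=3,fy=3))
```

```text
[0.07625131 0.15441475 0.15634063] phi -1.27286282027523 [-0.86167299  3.28657376  0.26585182] [ 0.08  0.7   0.54  1.41 -0.    2.49]
```

View pics/s2.png

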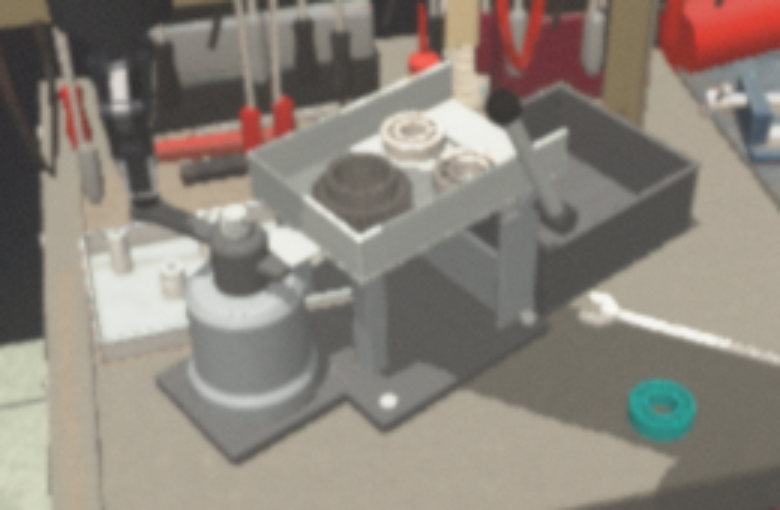

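The finger is off the tab, now at (275,268), and the handle is at about -1.24 rad. I open, lift away and go to the lever.

>>> {"api": "drive_tool", "payload": {"slide": [[0,0,0],[0,0,0],[0,0,-0.1],[0,0,-0.25],[0,0,-0.4],[0,0,-0.48],[0,0,-0.48],[0,0,-0.48]], "rotation": [[0,0,0],[0,0,0],[0,0,0],[0,0,0],[0,0,0],[0,0,0],[0,0,0],[0,0,0]], "gripper": 0.5}}

```text
clock: 12.25
eef_pos: [0.7031, 0.0549, 0.2749]
tool_rot: [0.933, 0.359, -0.001, -0.0]
ft_force: [0.1, 0.4, -0.3]
grip_width: 0.0429
grasp_force: 0.0
```

Run:
```python
from h import *
o=bot.get_obs();print(o["eef_pos"],o["joint_pos"].round(2),S2W(-.102,.035,.27))
rel([(S2W(-.102,.035,.275),-.338),(S2W(-.102,.035,.212),-.338)])
```

```text
[0.703069   0.05490345 0.27488408] [ 0.08  0.7   0.85  1.71 -0.    2.49] [0.49567722 0.00114298 0.27      ]
[-0.76, -0.396, 0.001] [-0.003, 0.003, -0.998]
[-0.76, -0.396, 0.253] [-0.003, 0.003, -0.998]
```

>>> {"api": "drive_tool", "payload": {"slide": [[-0.15,-0.08,0],[-0.33,-0.17,0],[-0.5,-0.26,0],[-0.65,-0.34,0],[-0.74,-0.385,0],[-0.76,-0.395,0.1],[-0.76,-0.395,0.22],[-0.76,-0.395,0.25]], "rotation": [[0,0,-0.15],[0,0,-0.35],[0,0,-0.55],[0,0,-0.75],[0,0,-0.95],[0,0,-1],[0,0,-1],[0,0,-1]], "gripper": 0}}

```text
clock: 13.25
eef_pos: [0.4936, 0.001, 0.2107]
tool_rot: [0.816, 0.578, -0.003, -0.002]
ft_force: [-0.9, -0.8, 0.3]
grip_width: 0.0
grasp_force: 0.0
```

Run:
```python
from h import *
o=bot.get_obs();print(o["eef_pos"],W2S(o["eef_pos"]),o["joint_pos"].round(2),o["grip_width"])
L=[]
for a in np.arange(0,1.2,.1):
    b=.45-a; L.append((a,(-70+130*np.sin(b)+12+11), 115+130*np.cos(b)-18))
print(np.round(L,2).tolist())
```

```text
[0.49358331 0.00103372 0.2107168 ] [-0.1039392   0.03420258  0.2107168 ] [ 0.    0.24 -0.05  1.29 -0.    1.91] 4.412959723271069e-06
[[0.0, 9.55, 214.06], [0.1, -2.42, 219.12], [0.2, -14.84, 222.96], [0.3, -27.57, 225.54], [0.4, -40.5, 226.84], [0.5, -53.5, 226.84], [0.6, -66.43, 225.54], [0.7, -79.16, 222.96], [0.8, -91.58, 219.12], [0.9, -103.55, 214.06], [1.0, -114.95, 207.83], [1.1, -125.67, 200.49]]
```

>>> {"api": "drive_tool", "payload": {"slide": [[-0.05,0.01,-0.01],[-0.09,0.01,-0.02],[-0.12,0.01,-0.03],[-0.15,0.01,-0.03],[-0.18,0.01,-0.03],[-0.21,0.01,-0.03],[-0.24,0.01,-0.03],[-0.27,0.01,-0.03]], "rotation": [[0,0,0],[0,0,0],[0,0,0],[0,0,0],[0,0,0],[0,0,0],[0,0,0],[0,0,0]]}}

```text
clock: 14.25
eef_pos: [0.4775, -0.0631, 0.2231]
tool_rot: [0.815, 0.579, 0.002, 0.001]
ft_force: [1.7, 3.9, 3.9]
grip_width: 0.0
grasp_force: 2.3
```

>>> {"api": "drive_tool", "payload": {"slide": [[-0.03,0,0],[-0.06,0,0],[-0.09,0,0],[-0.12,0,0],[-0.15,0,0],[-0.18,0,0],[-0.21,0,0],[-0.24,0,0]], "rotation": [[0,0,0],[0,0,0],[0,0,0],[0,0,0],[0,0,0],[0,0,0],[0,0,0],[0,0,0]]}}

```text
clock: 15.25
eef_pos: [0.4551, -0.1201, 0.2204]
tool_rot: [0.816, 0.579, -0.001, -0.001]
ft_force: [0.6, 3.0, -3.7]
grip_width: 0.0002
grasp_force: 1.7
```

Run:
```python
from h import *
o=bot.get_obs();print(W2S(o["eef_pos"]),o["joint_pos"].round(2),o["ft_force"])
c=bot.camera("scene");save("s3",cv2.resize(c["image"][150:320,130:390],None,fx=3,fy=3))
```

```text
[-0.10011817 -0.09282962  0.2204099 ] [-0.26  0.19 -0.09  1.3   0.    1.65] [ 0.61857344  3.02250412 -3.72677454]
```

View pics/s3.png

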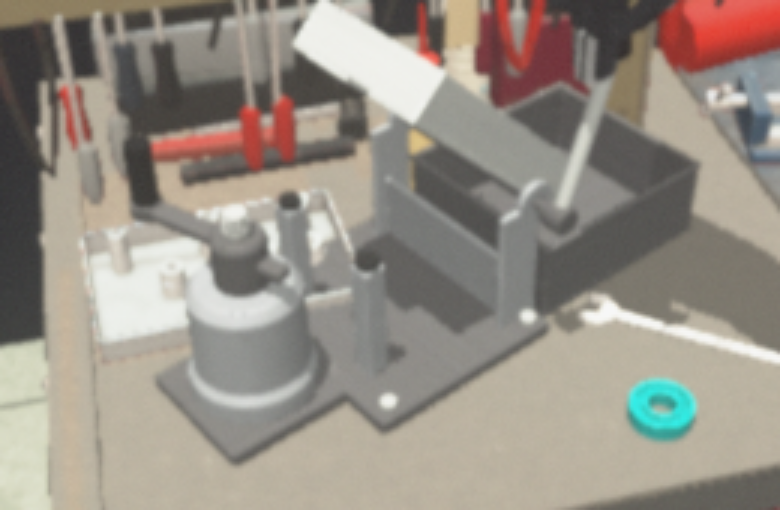

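The tray is up at about 0.8 rad. I push on towards 1.1 and hold there.

>>> {"api": "drive_tool", "payload": {"slide": [[-0.03,0,0.01],[-0.055,0,0.02],[-0.08,0,0.03],[-0.1,0,0.04],[-0.12,0,0.05],[-0.135,0,0.06],[-0.145,0,0.06],[-0.145,0,0.06]], "rotation": [[0,0,0],[0,0,0],[0,0,0],[0,0,0],[0,0,0],[0,0,0],[0,0,0],[0,0,0]]}}

```text
clock: 16.3
eef_pos: [0.4444, -0.1545, 0.2064]
tool_rot: [0.816, 0.578, -0.0, 0.0]
ft_force: [0.6, 2.1, 0.5]
grip_width: -0.0002
grasp_force: 0.8
```

>>> {"api": "drive_tool", "payload": {"slide": [[0,0,0],[0,0,0],[0,0,0],[0,0,0],[0,0,0],[0,0,0],[0,0,0],[0,0,0]], "rotation": [[0,0,0],[0,0,0],[0,0,0],[0,0,0],[0,0,0],[0,0,0],[0,0,0],[0,0,0]]}}

```text
clock: 17.3
eef_pos: [0.4445, -0.1543, 0.2064]
tool_rot: [0.816, 0.578, 0.0, 0.0]
ft_force: [0.3, 0.9, 1.7]
grip_width: 0.0001
grasp_force: 0.8
```

Run:
```python
from h import *
o=bot.get_obs();print(W2S(o["eef_pos"]),o["joint_pos"].round(2),o["ft_force"])
a=bot.camera("scene")["image"][150:320,130:390];b=bot.camera("top")["image"][110:280,200:460]
save("s4",np.vstack([cv2.resize(a,None,fx=1.75,fy=1.75),cv2.resize(b,None,fx=1.75,fy=1.75)]))
```

```text
[-0.0987873  -0.12861879  0.20637267] [-0.33  0.2  -0.12  1.26 -0.    1.57] [0.32424978 0.93809242 1.67651991]
```

View pics/s4.png

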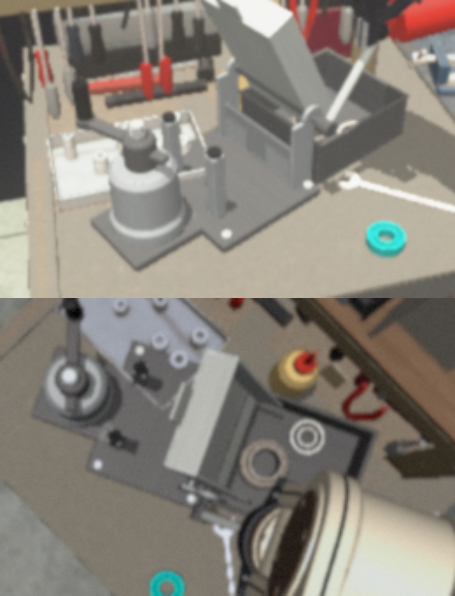

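>>> {"api": "drive_tool", "payload": {"slide": [[-0.015,0,0.01],[-0.015,0,0.01],[0.03,0,0],[0.07,0,-0.02],[0.12,0,-0.04],[0.17,0,-0.05],[0.22,0,-0.05],[0.27,0,-0.05]], "rotation": [[0,0,0],[0,0,0],[0,0,0],[0,0,0],[0,0,0],[0,0,0],[0,0,0],[0,0,0]]}}

```text
clock: 18.4
eef_pos: [0.4671, -0.0895, 0.2188]
tool_rot: [0.816, 0.579, 0.0, 0.0]
ft_force: [1.0, 1.2, 0.9]
grip_width: 0.0003
grasp_force: 0.7
```

>>> {"api": "drive_tool", "payload": {"slide": [[0.05,0,0],[0.1,0,0],[0.15,0,0],[0.2,0,0],[0.25,0,0],[0.31,0,0],[0.39,0,0],[0.46,0,0]], "rotation": [[0,0,0],[0,0,0],[0,0,0],[0,0,0],[0,0,0],[0,0,0],[0,0,0],[0,0,0]]}}

```text
clock: 19.4
eef_pos: [0.5052, 0.0189, 0.219]
tool_rot: [0.816, 0.578, 0.0, 0.0]
ft_force: [0.5, 0.1, 0.6]
grip_width: 0.0001
grasp_force: 0.0
```

Run:
```python
from h import *
o=bot.get_obs();print(W2S(o["eef_pos"]),o["joint_pos"].round(2),o["ft_force"])
a=bot.camera("scene")["image"][150:320,130:390];c=bot.camera("top");b=c["image"][110:280,200:460]
save("s5",np.vstack([cv2.resize(a,None,fx=1.75,fy=1.75),cv2.resize(b,None,fx=1.75,fy=1.75)]))
```

```text
[-0.09895382  0.05491348  0.2189586 ] [ 0.04  0.26 -0.01  1.31 -0.    1.95] [0.47048106 0.06345192 0.59456941]
```

View pics/s5.png

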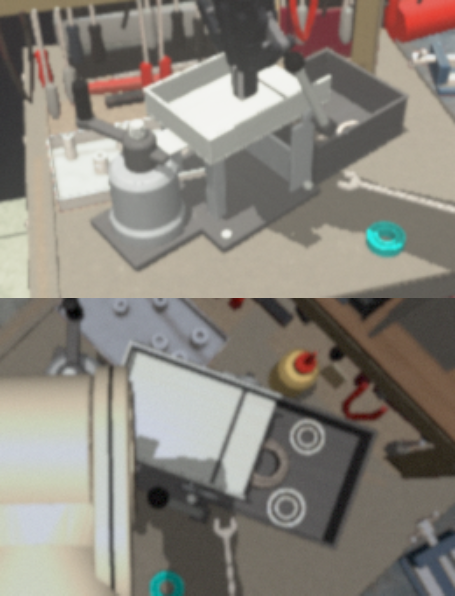

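All three parts are in the bin: bearings at (307,437) and (286,508), gear at (268,462). The tray is coming down flat. I go back to the clamp post.

Run:
```python
from h import *
rel([(post(-1.235,.275),-.838)])
```

```text
[0.405, 0.699, -0.224] [0.001, -0.0, 1.007]
```

>>> {"api": "drive_tool", "payload": {"slide": [[0,0,-0.15],[0.05,0.07,-0.224],[0.14,0.24,-0.224],[0.24,0.41,-0.224],[0.32,0.56,-0.224],[0.38,0.65,-0.224],[0.405,0.7,-0.224],[0.405,0.7,-0.224]], "rotation": [[0,0,0],[0,0,0.15],[0,0,0.35],[0,0,0.55],[0,0,0.75],[0,0,0.95],[0,0,1],[0,0,1]], "gripper": 0.5}}

```text
clock: 20.5
eef_pos: [0.7038, 0.0553, 0.2733]
tool_rot: [0.933, 0.359, -0.001, 0.0]
ft_force: [-0.1, 0.4, -0.1]
grip_width: 0.0426
grasp_force: 0.0
```

Run:
```python
from h import *
c=bot.camera("wrist");P=cloud(c);g=post(-1.235)
m=(P[...,2]>.18)&(P[...,2]<.2)&(np.hypot(P[...,0]-g[0],P[...,1]-g[1])<.03);q=P[m].mean(0);s=W2S(q);print(m.sum(),q,g,"phi",np.arctan2(-s[0],s[1]-.131))
rel([((q[0],q[1],.1563),-.838)]); print(bot.get_obs()["joint_pos"].round(2))
t=bot.camera("top");T=cloud(t);S=np.array([W2S(p) for p in T[120:240,240:350].reshape(-1,3)])
k=(abs(S[:,0])<.05)&(S[:,1]<.07)&(S[:,1]>-.08); print("tray floor z/slope",np.polyfit(S[k,1],S[k,2],1),k.sum())
```

```text
738 [0.70239261 0.05582874 0.18885592] [0.70373953 0.05771169 0.155     ] phi -1.2589718522216302
[-0.0, -0.004, 0.47] [-0.001, 0.003, 0.002]
[ 0.08  0.7   0.84  1.71 -0.    2.49]
tray floor z/slope [1.51481875 0.17678835] 3637
```

>>> {"api": "drive_tool", "payload": {"slide": [[0,0,0.15],[0,0,0.3],[0,0,0.42],[0,0,0.465],[0,0,0.465],[0,0,0.465],[0,0,0.465],[0,0,0.465]], "rotation": [[0,0,0],[0,0,0],[0,0,0],[0,0,0],[0,0,0],[0,0,0],[0,0,0],[0,0,0]]}}

```text
clock: 21.6
eef_pos: [0.7039, 0.0557, 0.1596]
tool_rot: [0.933, 0.359, 0.001, 0.0]
ft_force: [-0.5, -1.0, 0.1]
grip_width: 0.0426
grasp_force: 0.0
```

>>> {"api": "drive_tool", "payload": {"slide": [[0,0,0],[0,0,0],[0,0,0],[0,0,0],[0,0,0],[0,0,0],[0,0,0],[0,0,0]], "rotation": [[0,0,0],[0,0,0],[0,0,0],[0,0,0],[0,0,0],[0,0,0],[0,0,0],[0,0,0]], "gripper": 0.29}}

```text
clock: 22.6
eef_pos: [0.7034, 0.0557, 0.1586]
tool_rot: [0.933, 0.359, 0.0, -0.0]
ft_force: [-0.1, -0.5, -0.5]
grip_width: 0.0248
grasp_force: 0.0
```

Run:
```python
from h import *
for n in("top","scene"):
    T=cloud(bot.camera(n)).reshape(-1,3)
    S=np.array([W2S(p) for p in T]) if 0 else np.c_[(T[:,:2]-T0)@np.array([[np.cos(TH),-np.sin(TH)],[np.sin(TH),np.cos(TH)]]),T[:,2]]
    k=(abs(S[:,0])<.055)&(S[:,1]<.07)&(S[:,1]>-.08)&(S[:,2]>.09)&(S[:,2]<.2); print(n,k.sum(),np.polyfit(S[k,1],S[k,2],1))
o=bot.get_obs();s=W2S(o["eef_pos"]);f0=np.arctan2(-s[0],s[1]-.131);print("phi",f0,o["eef_pos"])
z=o["eef_pos"][2]
rel([(post(f,z),-.838+(f+1.26)*.4) for f in np.linspace(-1.2,-.65,8)])
```

```text
top 3548 [-0.00487352  0.11929687]
scene 1329 [-0.04908628  0.11852229]
phi -1.2600779138728313 [0.70335213 0.0557155  0.1585557 ]
[0.014, -0.013, 0.0] [-0.0, -0.0, -0.046]
[0.029, -0.033, 0.0] [-0.0, -0.0, -0.109]
[0.043, -0.054, 0.0] [-0.0, -0.0, -0.172]
[0.055, -0.076, 0.0] [-0.0, -0.0, -0.235]
[0.066, -0.099, 0.0] [-0.0, -0.0, -0.297]
[0.074, -0.123, 0.0] [-0.0, -0.0, -0.36]
[0.081, -0.147, 0.0] [-0.0, -0.0, -0.423]
[0.086, -0.172, 0.0] [-0.0, -0.0, -0.486]
```

The tray is flat. I turn the clamp back anticlockwise.

>>> {"api": "drive_tool", "payload": {"slide": [[0.014,-0.013,0],[0.029,-0.033,0],[0.043,-0.054,0],[0.055,-0.076,0],[0.066,-0.099,0],[0.074,-0.123,0],[0.081,-0.147,0],[0.086,-0.172,0]], "rotation": [[0,0,-0.05],[0,0,-0.11],[0,0,-0.17],[0,0,-0.24],[0,0,-0.3],[0,0,-0.36],[0,0,-0.42],[0,0,-0.48]]}}

```text
clock: 23.7
eef_pos: [0.6936, 0.1036, 0.1592]
tool_rot: [0.883, 0.469, 0.004, 0.001]
ft_force: [8.2, 1.3, -2.0]
grip_width: 0.0247
grasp_force: 3.5
```

Run:
```python
from h import *
o=bot.get_obs();s=W2S(o["eef_pos"]);f0=np.arctan2(-s[0],s[1]-.131);print("phi",f0,o["ft_force"],o["joint_pos"].round(2))
z=o["eef_pos"][2]
rel([(post(f,z),-.598+(f+.65)*.5) for f in np.linspace(-.58,-.1,8)])
```

```text
phi -0.6533604161068045 [ 8.23021801  1.27689131 -2.019111  ] [0.15 0.68 0.51 1.39 0.   2.31]
[-0.005, -0.027, -0.0] [0.01, -0.011, -0.062]
[0.002, -0.048, -0.0] [0.01, -0.011, -0.131]
[0.007, -0.07, -0.0] [0.01, -0.011, -0.199]
[0.01, -0.091, -0.0] [0.01, -0.01, -0.268]
[0.012, -0.113, -0.0] [0.011, -0.01, -0.336]
[0.012, -0.135, -0.001] [0.011, -0.01, -0.405]
[0.011, -0.157, -0.001] [0.011, -0.01, -0.474]
[0.008, -0.179, -0.001] [0.011, -0.01, -0.542]
```

>>> {"api": "drive_tool", "payload": {"slide": [[-0.002,-0.025,0],[0.002,-0.048,0],[0.006,-0.07,0],[0.009,-0.091,0],[0.011,-0.113,0],[0.011,-0.135,0],[0.01,-0.157,0],[0.008,-0.179,0]], "rotation": [[0,0,-0.06],[0,0,-0.13],[0,0,-0.2],[0,0,-0.27],[0,0,-0.34],[0,0,-0.41],[0,0,-0.47],[0,0,-0.54]]}}

```text
clock: 24.7
eef_pos: [0.6562, 0.1309, 0.1597]
tool_rot: [0.812, 0.584, 0.003, 0.0]
ft_force: [4.5, 1.5, -0.4]
grip_width: 0.0247
grasp_force: 1.9
```

Run:
```python
from h import *
o=bot.get_obs();s=W2S(o["eef_pos"]);f0=np.arctan2(-s[0],s[1]-.131);print(s,"phi",f0,o["ft_force"],o["joint_pos"].round(2))
rel([(post(f,s[2]),-.338) for f in (0,.03,.05)])
```

```text
[0.00642632 0.21061194 0.15969168] phi -0.08054587953168522 [ 4.46449245  1.5354422  -0.42473492] [0.2  0.61 0.39 1.34 0.   2.09]
[0.002, -0.026, -0.0] [0.007, -0.008, 0.029]
[0.002, -0.035, -0.0] [0.007, -0.008, 0.029]
[0.002, -0.042, -0.0] [0.007, -0.008, 0.029]
```

>>> {"api": "drive_tool", "payload": {"slide": [[0,-0.004,0],[0,-0.008,0],[0,-0.012,0],[0,-0.016,0],[0,-0.02,0],[0,-0.022,0],[0,-0.022,0],[0,-0.022,0]], "rotation": [[0,0,0],[0,0,0],[0,0,0],[0,0,0],[0,0,0],[0,0,0],[0,0,0],[0,0,0]]}}

```text
clock: 25.7
eef_pos: [0.6493, 0.1305, 0.1585]
tool_rot: [0.813, 0.583, -0.0, -0.0]
ft_force: [3.0, 1.1, 1.2]
grip_width: 0.0248
grasp_force: 1.4
```

>>> {"api": "drive_tool", "payload": {"slide": [[0,-0.003,0],[0,-0.006,0],[0,-0.009,0],[0,-0.011,0],[0,-0.012,0],[0,-0.012,0],[0,-0.012,0],[0,-0.012,0]], "rotation": [[0,0,0],[0,0,0],[0,0,0],[0,0,0],[0,0,0],[0,0,0],[0,0,0],[0,0,0]]}}

```text
clock: 26.7
eef_pos: [0.647, 0.1316, 0.1585]
tool_rot: [0.813, 0.583, 0.0, 0.0]
ft_force: [4.5, 1.6, -0.6]
grip_width: 0.0253
grasp_force: 2.3
```

>>> {"api": "drive_tool", "payload": {"slide": [[0,0.008,0],[0,0.008,0],[0,0.008,0],[0,0.008,-0.1],[0,0.008,-0.25],[0,0.008,-0.4],[0,0.008,-0.48],[0,0.008,-0.48]], "rotation": [[0,0,0],[0,0,0],[0,0,0],[0,0,0],[0,0,0],[0,0,0],[0,0,0],[0,0,0]], "gripper": 0.6}}

```text
clock: 27.7
eef_pos: [0.6492, 0.1311, 0.2806]
tool_rot: [0.813, 0.583, 0.002, 0.001]
ft_force: [-0.7, 0.2, -0.8]
grip_width: 0.0512
grasp_force: 0.0
```

Run:
```python
from h import *
c=bot.camera("wrist");P=cloud(c);g=post(0)
m=(P[...,2]>.18)&(P[...,2]<.2)&(np.hypot(P[...,0]-g[0],P[...,1]-g[1])<.03);q=P[m].mean(0);s=W2S(q);print(m.sum(),q,g,"phi",np.arctan2(-s[0],s[1]-.131))
save("w2",c["image"]);print(bot.get_obs()["eef_pos"])
```

```text
711 [0.64970366 0.13296936 0.18884754] [0.65026779 0.13336157 0.155     ] phi 0.005062206296039853
[0.6485868  0.13094917 0.27875849]
```

View pics/w2.png

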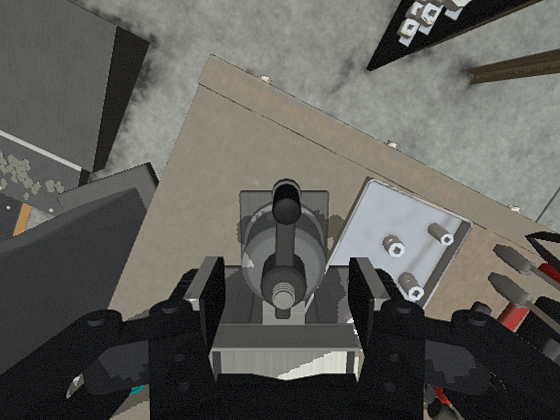

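The post is back at (287,205), at the same measured place as at the start, with the finger over the tab. The gripper is clear of everything, so I hand in.

```bash
python3 -c "
from h import *
print(bot.job_done())"
```

```text
the job is handed in; nothing more can be done
None
```

The job is handed in: the clamp nut loosened clockwise, all three parts went into the bin, the tray is flat, and the clamp is back at its starting angle with its finger over the tab; I never touched the bottle or the wrench.

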